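# Lay out the phone-repair tool kit

### The job

Fill the aluminium kit tray for the next phone repair: lay one tool flat and straight in the middle of each lane, in order of use counted from the lane next to the tray's black bow handle: the long screwdriver, the spatula, the straight tweezers, and the brush in the last lane (which end of a tool points which way does not matter). Leave the stubby screwdriver and the bent-nosed tweezers lying on the mat, and do not disturb the solder reel, the flux jar or the bottle.

Things in the scene. Friction and masses are not known exactly. Their poses are not given: they have to be found in the camera images.
- tray: Aluminium kit tray, fixed, 186 (x) by 236 mm (y), rim 12 mm high, inner floor 4 mm above the bench; turned any way, left or right. Origin: centre of underside, z up. Four lanes along x, centred at y = 81, 27, -27, -81 mm. Black bow handle (28 mm out, 7 mm up) on the +y side only: lane 1 is at +81. Ridges 3 mm thick, top 10 mm above the bench, part the lanes at |x| = 50 to 80 mm; middle open.
- screwdriver: Lies flat on the blue mat (top 3 mm above the bench). Origin: underside, mid-length, on the centre line; x towards the working end, z up. Long precision screwdriver, 140 mm overall: grey plastic handle 12 mm wide and 12 mm high with flat sides from x = -56 to +18 mm, steel cap at the rear, thin 5 mm steel shaft from +18 to +70 mm. About 40 g. Grip at the origin, across y.
- spatula: Lies flat on the blue mat (top 3 mm above the bench). Origin: underside, mid-length, on the centre line; x towards the working end, z up. Prying spatula, 140 mm overall: wooden handle 12 mm wide and 12 mm high from x = -70 to +22 mm, then a thin flat steel blade that is 19 mm wide at its end. About 35 g. Grip at the origin, across y.
- tweezers: Lies flat on the blue mat (top 3 mm above the bench). Origin: underside, mid-length, on the centre line; x towards the working end, z up. Straight steel tweezers (rigid), 140 mm overall, both arms showing from above; 10 mm high; the arms stand parallel, 14 mm over their outsides, from x = -22 to +22 mm, and run straight to a narrow point. About 30 g. Grip at the origin, across y.
- brush: Lies flat on the blue mat (top 3 mm above the bench). Origin: underside, mid-length, on the centre line; x towards the working end, z up. Cleaning brush, 140 mm overall: black handle 12 mm wide and 12 mm high from x = -70 to +30 mm, head 20 mm wide with pale bristles to +70 mm. About 30 g. Grip at the origin, across y.
- stubby_screwdriver: Lies flat on the blue mat (top 3 mm above the bench). Origin: underside, mid-length, on the centre line; x towards the working end, z up. Look-alike to leave: short screwdriver of the same make, only 84 mm overall, handle 12 mm wide and 12 mm high.
- bent_tweezers: Lies flat on the blue mat (top 3 mm above the bench). Origin: underside, mid-length, on the centre line; x towards the working end, z up. Look-alike to leave: steel tweezers like the straight ones, 10 mm high and 136 mm long, but the front 30 mm is bent 45 degrees to the side (+y).
- solder_reel: Bystander: white reel of solder standing on end, 52 mm across, 42 mm high, origin at the centre of its underside. Not fixed.
- flux_jar: Bystander: white jar with a blue lid, 50 mm across, 45 mm high, origin at the centre of its underside. Not fixed.
- cleaner_bottle: Bystander: clear bottle with a blue cap, 56 mm across, 130 mm high, origin at the centre of its underside, to the far left of the work. Not fixed.

How it is judged:
By the outcome, as a careful person would: the job done as asked, in the order asked, and still so for the second after the job is handed in, with the robot touching nothing.
It also fails if it takes over 106 s, if anything falls off the work surface, if the arm or the gripper's body presses on something with over 40 N, if the wrist force passes 120 N, or if a joint passes its speed limit or range.

### The arm

A 6-joint arm with a two-finger parallel gripper is mounted at the origin on the work surface. World frame = base frame: x ahead of the robot, y to its left, z up, the work surface at z = 0. Lengths are in mm, angles in rad, forces in N, time in s.
With the tool pointing down it reaches from about 400 to 925 mm from the base axis. Payload 12.5 kg.
Tool frame: the origin (TCP) lies between the finger pads, 19 mm behind the fingertips; this is the grasp point; z points along the fingers, y is the line along which they close (so a half turn about z gives the same grasp; the last joint's range is limited). The gripper opens to 95 mm and grips with 3 to 60 N. Pads are 20 mm wide; open, the fingers measure 119 mm over their backs; the gripper's body (75 mm by 180 mm) begins 59 mm behind the grasp point.
Start: joints at [-1.358, 0.491, 1.559, -0, 1.092, -0.106], TCP at [195.915, -593.517, 233.461] pointing down, gripper open.
Joint ranges: [-3.1, 3.1], [-0.84, 2.19], [0.05, 2.79], [-1.13, 4.28], [0.06, 2.93], [-2.69, 2.69]. Speed limits (rad/s): [2.22, 2.22, 2.79, 3.14, 3.14, 3.14].

### API

Orientations are given as [roll, pitch, yaw] about the fixed x, y, z axes, in that order (R = Rz(yaw) Ry(pitch) Rx(roll)).
In Python, from cell import state, read_camera, camera_info, env gives the robot as it stands.
- The arm moves only by the tool move_arm, never from a script. Its argument "commands" is a list of rows, each a list of 3 entries, a list of its own where there are three numbers: the shift along the world's x, y, z in cm, then the turn, a rotation vector about the world's x, y, z in degrees, then the opening, from 0 (shut) to 1 (fully open). A call has 1 to 10 rows; each row shifts and turns the commanded pose from where the row before left it; what a row does not reach is not made up. A row lasts 1/10 s, in which the tool goes at most 50 mm and 8.59 degrees, less where a joint would pass 70% of its speed; a pose out of reach is approached as far as the arm can. A call with a gripper value outside its range is refused whole. The fingers move at their own pace and stop on an object; the grip force is fixed at half the most. Time passes only in rows, so rows that do not move let the fingers close. It gives the time, the measured TCP pose, the force, the opening and the grip force at its end, in the units of the state.
- state(): the state, without advancing time (a new reading comes with each control period).
- read_camera(name): name is "scene" or "top" or "wrist"; returns the picture (480x640x3 uint8, blue, green, red); there is no depth.
- camera_info(name): a dict with "K" (3x3 intrinsics, pixels), "cam_to_world" (4x4, takes a point from camera to world coordinates). Camera axes: x right, y down, z forward; pixel columns grow to the right and rows downward; lengths in mm; the calibration is good to about 2 mm. A picture is of the moment at which its call begins: read the wrist's pose just before it. camera_info takes no time and is no camera call; for the wrist camera it gives the pose at the moment of the call.
- env.job_done(): hands the job in; it is judged then, once.
The state is a dict: "t": time; "joints": joint angles; "qvel": joint speeds; "tau": joint torques, N m; "eef_pos": TCP position; "tcp_rot": TCP orientation; "ft_force": force on the tool from outside, world axes, zero at the start; "moment": the same for the moment, N m; "opening": opening from 0.0 (shut) to 1.0 (fully open); "grip_force": force on a finger pad.
Only numpy, scipy, OpenCV 4.12 (cv2) and the standard library are available. Lean on these libraries where they do the work, as an engineer would, in place of code of your own. Each camera call takes 0.05 s, during which the arm holds its last target. There are 200 camera calls.

## Working session

There is one attempt and no reset: what is moved stays moved. The work goes in short steps, Python scripts to look and compute and a tool call to move; the robot and the scene stay as the last step left them, time stands still between calls to the robot, and variables do not carry over. Pictures are saved under pics/ and viewed, at most 14 in all, crops included, and the job is handed in when it is done.

Besides the shell and the picture viewer there is one more tool, called after "Call:" by a JSON object that holds its "method" and its "body", one argument or row to a line. move_arm: Moves the arm, as the interface text tells. Its arguments: {"type":"object","properties":{"commands":{"type":"array"}},"required":["commands"]}

```bash
mkdir -p pics; ls; python3 - <<'E'
from cell import state, read_camera, camera_info
import cv2
for n in("top","scene"):
    cv2.imwrite(f"pics/{n}0.png",read_camera(n)); i=camera_info(n); print(i["K"],i["cam_to_world"])
print(state())
E
```

```text
pics
[[509.98360797   0.         317.89579332]
 [  0.         509.98360797 249.30265377]
 [  0.           0.           1.        ]] [[-2.94427896e-02 -9.80184850e-01  1.95884616e-01  3.48437962e+02]
 [-9.99123082e-01  3.46954224e-02  2.34370457e-02  1.12964805e+02]
 [-2.97689366e-02 -1.95022789e-01 -9.80346838e-01  1.08786683e+03]
 [ 0.00000000e+00  0.00000000e+00  0.00000000e+00  1.00000000e+00]]
[[509.04005642   0.         329.79247174]
 [  0.         509.04005642 236.52463965]
 [  0.           0.           1.        ]] [[-8.70822635e-01  3.68283917e-01 -3.25629998e-01  9.37084691e+02]
 [ 4.91384303e-01  6.71599183e-01 -5.54523222e-01  7.19273603e+02]
 [ 1.44708564e-02 -6.42900843e-01 -7.65812706e-01  8.62296873e+02]
 [ 0.00000000e+00  0.00000000e+00  0.00000000e+00  1.00000000e+00]]
{'t': 0.1, 'joints': array([-1.35759567e+00,  4.91483230e-01,  1.55938878e+00,  3.19416674e-06,
        1.09169754e+00, -1.05597035e-01]), 'qvel': array([-0.00127553, -0.00166971, -0.00148612, -0.00176142,  0.00243203,
       -0.00250494]), 'tau': array([ 3.92100847e-03, -6.13622046e+01, -2.58606023e+01,  6.93714945e-02,
        4.70146572e-02, -6.10221377e-05]), 'eef_pos': array([ 195.87293663, -593.30732544,  232.93005196]), 'tcp_rot': array([-3.14062150e+00, -1.05782994e-04,  3.18796163e-01]), 'ft_force': array([-0.60161017,  0.09691449,  0.65647014]), 'moment': array([-0.00685336, -0.03140211, -0.0167238 ]), 'grip_force': 0.0, 'opening': 1.0065302220023067}
```

View pics/top0.png

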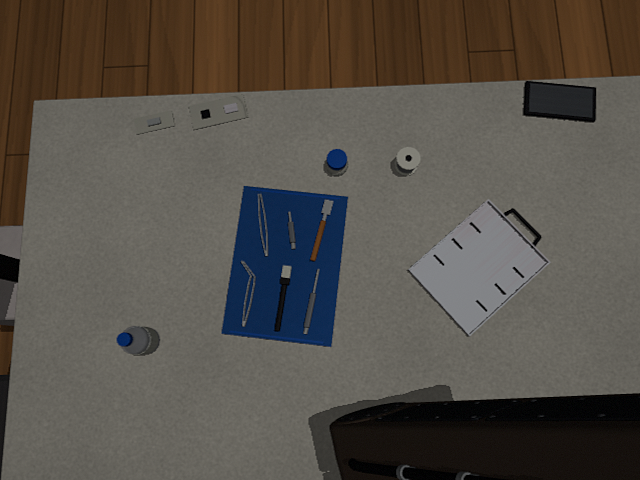

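View pics/scene0.png

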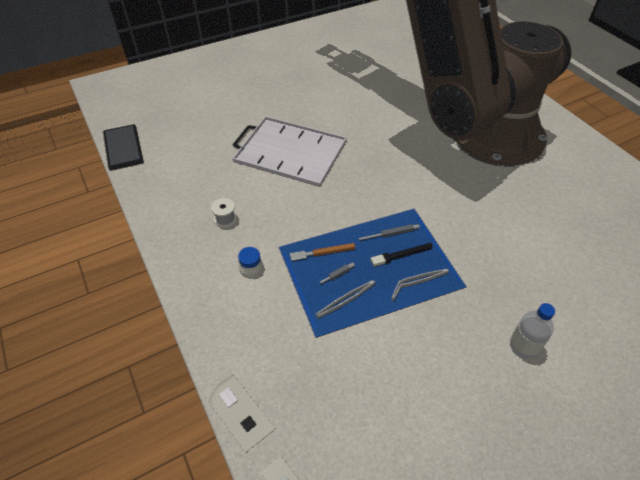

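The top view shows the tray corners near (490,201), (548,262), (470,334) and (409,270), with the handle at (522,227), so lane 1 lies along the upper-right edge. On the mat are the straight tweezers (263,224), stubby (291,230), spatula (322,230), bent tweezers (248,293), brush (283,298) and long screwdriver (312,302). The scene view agrees.

```bash
cat > h.py <<'E'
import numpy as np, cv2
from cell import state, read_camera, camera_info
def cast(uv,i,z):
    uv=np.atleast_2d(np.asarray(uv,float)); T=i["cam_to_world"]
    d=np.c_[uv,np.ones(len(uv))]@np.linalg.inv(i["K"]).T@T[:3,:3].T; o=T[:3,3]
    return (o+d*((z-o[2])/d[:,2])[:,None])[:,:2]
def mat_blobs(im,amin=40):
    hsv=cv2.cvtColor(im,cv2.COLOR_BGR2HSV)
    blue=cv2.inRange(hsv,(100,150,40),(125,255,255))
    c=max(cv2.findContours(blue,0,2)[0],key=cv2.contourArea)
    m=cv2.fillPoly(np.zeros_like(blue),[cv2.convexHull(c)],255)
    m=cv2.erode(m,np.ones((5,5)))
    # tools differ from saturated blue (shadow keeps saturation); black brush: low saturation
    t=m&~cv2.inRange(hsv,(100,150,0),(125,255,255))
    cs=[c for c in cv2.findContours(t,0,1)[0] if cv2.contourArea(c)>amin]
    return t,cs
def axis(P):
    """long axis of a world outline: mid-point, length, width, angle (deg)"""
    (c,(w,h),a)=cv2.minAreaRect(P.astype(np.float32))
    if w<h: w,h,a=h,w,a+90
    return np.array(c),w,h,(a+90)%180-90
E
python3 - <<'E'
from h import *
im=cv2.imread("pics/top0.png"); i=camera_info("top")
t,cs=mat_blobs(im)
for c in cs:
    c=c[:,0]; print(c.mean(0).round(),[np.round(v,1) for v in axis(cast(c,i,10))])
hsv=cv2.cvtColor(im,cv2.COLOR_BGR2HSV)
m=cv2.inRange(im,(150,140,140),(255,255,255)); m[:,:400]=0;m[:190]=0
c=max(cv2.findContours(m,0,1)[0],key=cv2.contourArea)
print(cv2.boxPoints(cv2.minAreaRect(c)).round())
print([np.round(v,1) for v in axis(cast(c[:,0],i,12))], cast(cv2.boxPoints(cv2.minAreaRect(c)),i,12).round(), "handle",cast([522,227],i,7).round())
for n,u,z in(("reel",(408,158),42),("jar",(337,158),45),("bottle",(124,340),130)): print(n,cast(u,i,z).round())
E
```

```text
[311. 301.] [array([454.4, 155.5]), np.float64(140.8), np.float64(12.7), np.float64(-13.5)]
[282. 296.] [array([463.3, 217. ]), np.float64(140.3), np.float64(21.0), np.float64(-9.0)]
[247. 293.] [array([475.8, 289.4]), np.float64(141.3), np.float64(29.7), np.float64(0.9)]
[291. 230.] [array([610. , 196.1]), np.float64(84.2), np.float64(13.0), np.float64(5.8)]
[321. 228.] [array([606.9, 129.9]), np.float64(141.5), np.float64(21.4), np.float64(-15.4)]
[263. 224.] [array([625.2, 257.9]), np.float64(141.7), np.float64(17.2), np.float64(5.8)]
[[440. 264.]
 [440. 264.]
 [440. 264.]
 [440. 264.]]
[array([ 522.4, -119.7]), np.float64(0.0), np.float64(0.0), np.float64(0.0)] [[ 522. -120.]
 [ 522. -120.]
 [ 522. -120.]
 [ 522. -120.]] handle [[ 598. -302.]]
reel [[751. -62.]]
jar [[756.  91.]]
bottle [[380. 504.]]
```

```bash
python3 - <<'E'
from h import *
im=cv2.imread("pics/top0.png"); i=camera_info("top")
for p in [(480,270),(430,270),(380,270),(560,300),(480,215),(441,264)]: print(p,im[p[1],p[0]])
b=im.astype(int); m=((b[:,:,0]-b[:,:,1]>=-1)&(b[:,:,2]>90)).astype(np.uint8)*255
m[:,:400]=0;m[:190]=0;m[345:]=0;m[:,560:]=0
m=cv2.morphologyEx(m,cv2.MORPH_OPEN,np.ones((3,3)))
c=max(cv2.findContours(m,0,1)[0],key=cv2.contourArea)
bx=cv2.boxPoints(cv2.minAreaRect(c)); print(bx.round(1))
print([np.round(v,1) for v in axis(cast(c[:,0],i,12))], cast(bx,i,12).round(1))
im[m>0]=im[m>0]//2; cv2.drawContours(im,[bx.astype(int)],0,(0,0,255),1)
cv2.imwrite("pics/tr.png",cv2.resize(im[180:360,390:570],None,fx=3,fy=3))
E
```

```text
(480, 270) [135 132 130]
(430, 270) [136 134 132]
(380, 270) [ 96 103 105]
(560, 300) [ 97 105 107]
(480, 215) [132 129 130]
(441, 264) [108 106 105]
[[408.  268.7]
 [488.2 197.9]
 [547.4 264.9]
 [467.2 335.8]]
[array([ 514.6, -198.5]), np.float64(228.4), np.float64(186.3), np.float64(-50.9)] [[ 514.6  -51.4]
 [ 664.3 -234.8]
 [ 512.7 -344.6]
 [ 370.6 -164.1]]
```

View pics/tr.png

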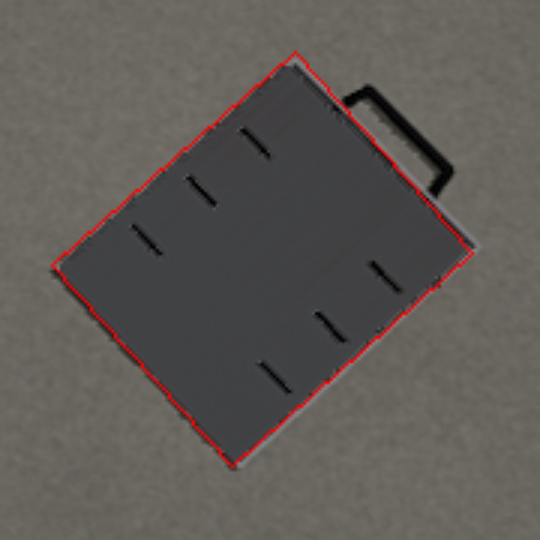

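The tray mask misses the bright rim on the handle side, so I'll use the six dark ridges, at tray (±65; 54, 0, -54), as the datum.

```bash
python3 - <<'E'
from h import *
im=cv2.imread("pics/top0.png"); i=camera_info("top")
g=cv2.cvtColor(im,cv2.COLOR_BGR2GRAY)
q=np.array([[490,208],[540,262],[470,326],[416,270]]); m=cv2.fillPoly(np.zeros_like(g),[q],255)
b=m&cv2.inRange(g,0,95)
n,_,st,ce=cv2.connectedComponentsWithStats(b)
W=[];w=[]
for k in range(1,n):
    if st[k,4]>8: W.append(cast(ce[k],i,9)[0]); print(ce[k].round(1),st[k,4],W[-1].round(1))
W=np.array(W)
A=np.array([598,-302.]) # handle
c0=np.array([514,-198.]); 
y=(A-c0)/np.linalg.norm(A-c0); x=np.array([y[1],-y[0]])
L=np.c_[np.sign((W-c0)@x)*65,np.round((W-c0)@y/54)*54]; print(L)
# rigid fit
mu=W.mean(0);ml=L.mean(0);U,S,V=np.linalg.svd((L-ml).T@(W-mu)); R=(U@V).T; t=mu-R@ml
print("c",t.round(1),"yaw",np.degrees(np.arctan2(R[1,0],R[0,0])).round(2),"res",(W-L@R.T-t).round(1).tolist())
for l in(81,27,-27,-81): print(l,(R@[0,l]+t).round(1))
print("joint state",state()["tcp_rot"], camera_info("wrist"))
E
```

```text
[475.6 227.8] 30 [ 599.3 -202.5]
[457.  243.6] 33 [ 565.8 -159.9]
[438.7 259.8] 30 [ 532.1 -118.3]
[517.9 272. ] 32 [ 500.1 -282.6]
[499.8 288.9] 37 [ 465.7 -241.1]
[481.2 305.2] 32 [ 432.8 -199.2]
[[-65.  54.]
 [-65.   0.]
 [-65. -54.]
 [ 65.  54.]
 [ 65.   0.]
 [ 65. -54.]]
c [ 516.  -200.6] yaw -141.03 res [[-1.2, -0.8], [-0.7, -0.1], [-0.5, -0.6], [0.8, 0.8], [0.3, 0.4], [1.3, 0.3]]
81 [ 566.9 -263.6]
27 [ 532.9 -221.6]
-27 [ 499.  -179.6]
-81 [ 465.  -137.6]
joint state [-3.14062150e+00 -1.05782994e-04  3.18796163e-01] {'K': array([[343.35381994,   0.        , 324.57604403],
       [  0.        , 343.35381994, 242.71085261],
       [  0.        ,   0.        ,   1.        ]]), 'cam_to_world': array([[ 3.14107950e-01, -9.20502875e-01, -2.32401920e-01,
         2.60737735e+02],
       [-9.49386223e-01, -3.04915394e-01, -7.54480157e-02,
        -5.70517171e+02],
       [-1.41280769e-03,  2.44338003e-01, -9.69689097e-01,
         3.84368844e+02],
       [ 0.00000000e+00,  0.00000000e+00,  0.00000000e+00,
         1.00000000e+00]])}
```

Call:
{"method": "move_arm", "body": {
  "commands": [
    [[3.1,3.8,0],[0,0,2],0.4],
    [[3.1,3.8,0],[0,0,2],0.4],
    [[3.1,3.8,0],[0,0,2],0.4],
    [[3.1,3.8,0],[0,0,2],0.4],
    [[3.1,3.8,0],[0,0,2],0.4],
    [[3.1,3.8,0],[0,0,2],0.4],
    [[3.1,3.8,0],[0,0,2],0.4],
    [[3.1,3.8,0],[0,0,2],0.4],
    [[3.1,3.8,0],[0,0,2],0.4],
    [[3.1,3.8,0],[0,0,2],0.4]
  ]
}}

```text
t: 1.1
eef_pos: [506.8, -211.7, 233.4]
tcp_rot: [-3.141, 0.0, 0.669]
ft_force: [0.6, -1.3, 0.7]
opening: 0.401
grip_force: 0.0
```

```bash
python3 - <<'E'
from h import *
read_camera("wrist");read_camera("wrist")
s=state();i=camera_info("wrist");im=read_camera("wrist");print(s["t"],s["eef_pos"],np.degrees(s["tcp_rot"]),s["opening"]);np.save("wi.npy",i,allow_pickle=True);cv2.imwrite("pics/w1.png",im)
E
```

```text
1.2 [ 508.37362424 -209.42586241  233.20304905] [-1.79980673e+02 -3.50355664e-02  3.86176871e+01] 0.3976545634903698
```

View pics/w1.png

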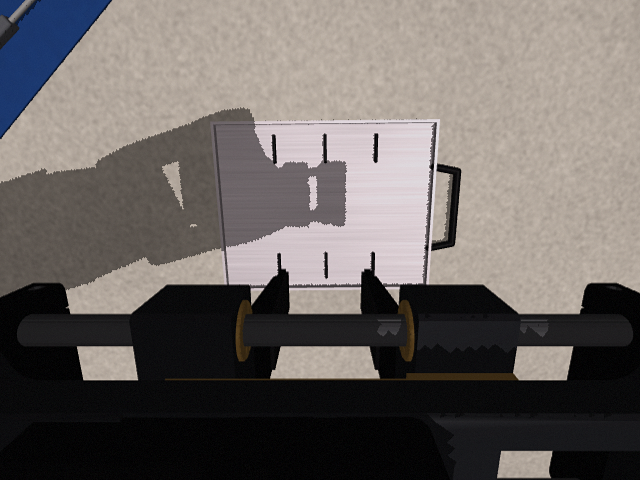

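The wrist view shows the tray with its handle on the right. The upper ridges are at (274/325/376,148) and the lower ones at (279/326/373,265).

```bash
python3 - <<'E'
from h import *
i=np.load("wi.npy",allow_pickle=True).item(); im=cv2.imread("pics/w1.png"); g=cv2.cvtColor(im,cv2.COLOR_BGR2GRAY)
px=[];
for u,v0,v1 in((274,133,163),(325,133,163),(376,133,163),(279,253,276),(326,253,276),(373,253,276)):
    r=g[v0:v1,u-6:u+7]; ys,xs=np.where(r<45); px.append((xs.mean()+u-6,(ys.min()+ys.max())/2+v0))
W=cast(px,i,10); print(np.round(px,1).tolist(),W.round(1).tolist())
# inner rows partly hidden? left (small u) = lane 4 side; up = tray -x (farther)
L=np.array([[-65,-54],[-65,0],[-65,54],[65,-54],[65,0],[65,54]],float)
mu=W.mean(0);ml=L.mean(0);U,S,V=np.linalg.svd((L-ml).T@(W-mu)); R=(U@V).T; t=mu-R@ml
print("c",t.round(1),"yaw",np.degrees(np.arctan2(R[1,0],R[0,0])).round(2),"res",(W-L@R.T-t).round(1).tolist())
for l in(81,27,-27,-81): print(l,(R@[0,l]+t).round(1))
s=state();print(s["t"],s["eef_pos"],np.degrees(s["tcp_rot"]))
E
```

```text
[[273.9, 148.5], [324.8, 148.0], [375.6, 148.0], [280.3, 264.5], [325.8, 264.0], [371.6, 264.0]] [[534.5, -118.4], [568.3, -159.9], [601.8, -201.7], [436.3, -200.5], [469.3, -240.7], [502.0, -281.6]]
c [ 518.7 -200.5] yaw -140.84 res [[-0.5, -0.8], [-0.7, -0.5], [-1.4, -0.4], [2.1, -0.8], [1.0, 0.8], [-0.4, 1.8]]
81 [ 569.8 -263.3]
27 [ 535.7 -221.4]
-27 [ 501.6 -179.5]
-81 [ 467.5 -137.7]
1.25 [ 507.08397585 -211.29221011  233.12757132] [-1.79978732e+02  6.39838967e-03  3.85154828e+01]
```

Call:
{"method": "move_arm", "body": {
  "commands": [
    [[-0.8,4.5,0],[0,0,-5.7],0.4],
    [[-0.8,4.5,0],[0,0,-5.7],0.4],
    [[-0.8,4.5,0],[0,0,-5.7],0.4],
    [[-0.8,4.5,0],[0,0,-5.7],0.4],
    [[-0.8,4.5,0],[0,0,-5.7],0.4],
    [[-0.8,4.5,0],[0,0,-5.7],0.4],
    [[-0.8,4.5,0],[0,0,-5.7],0.4],
    [[-0.8,4.5,0],[0,0,-5.7],0.4],
    [[-0.8,4.5,0],[0,0,-5.7],0.4],
    [[0,0,0],[0,0,0],0.4]
  ]
}}

```text
t: 2.25
eef_pos: [432.9, 194.3, 233.4]
tcp_rot: [-3.141, 0.0, -0.229]
ft_force: [-0.2, -0.5, -0.3]
opening: 0.401
grip_force: 0.0
```

```bash
python3 - <<'E'
from h import *
read_camera("wrist");read_camera("wrist")
s=state();i=camera_info("wrist");im=read_camera("wrist");print(s["t"],s["eef_pos"],np.degrees(s["tcp_rot"]),s["opening"]);np.save("wi2.npy",i,allow_pickle=True);cv2.imwrite("pics/w2.png",im)
t,cs=mat_blobs(im,200)
for c in cs:
    c=c[:,0]; print(c.mean(0).round(),[np.round(v,1) for v in axis(cast(c,i,10))])
s=state();print(s["t"],s["eef_pos"],np.degrees(s["tcp_rot"]))
E
```

```text
2.35 [433.70229302 191.30187174 233.27593043] [ 1.79966174e+02  1.84328830e-02 -1.29137231e+01] 0.3994890954029077
[227. 201.] [array([475.5, 290.6]), np.float64(142.3), np.float64(32.6), np.float64(1.0)]
[295. 194.] [array([462.7, 219.9]), np.float64(140.7), np.float64(20.5), np.float64(-10.9)]
[353. 192.] [array([453.8, 156.5]), np.float64(141.6), np.float64(12.8), np.float64(-13.1)]
[280.  48.] [array([610.2, 197.1]), np.float64(86.0), np.float64(12.4), np.float64(5.6)]
[344.  56.] [array([588.3, 138.2]), np.float64(100.3), np.float64(12.6), np.float64(-16.6)]
[219.  56.] [array([611.7, 257.6]), np.float64(117.5), np.float64(16.7), np.float64(5.9)]
2.4 [433.97781453 190.57980388 233.33810524] [ 1.79969038e+02  1.43151095e-02 -1.29881660e+01]
```

View pics/w2.png

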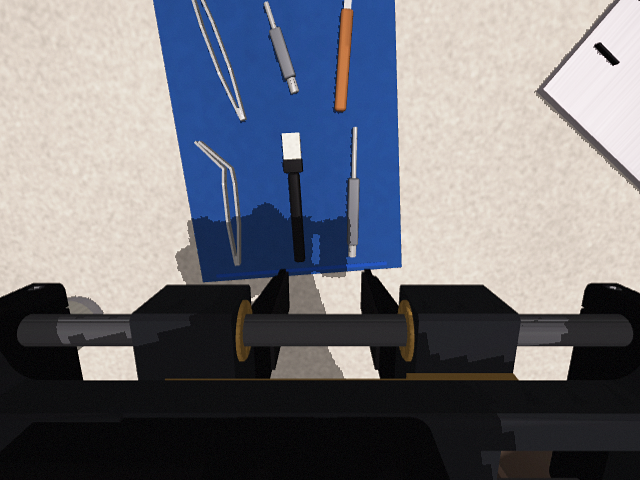

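The wrist image agrees with the top view to 2 mm: screwdriver (353,192), brush (295,194), stubby (280,48) and bent tweezers (227,201). The spatula and straight tweezers run off the top edge. Next I'll grasp the screwdriver.

Call:
{"method": "move_arm", "body": {
  "commands": [
    [[1,-1.75,-2],[0,0,0],0.4],
    [[1,-1.75,-2],[0,0,0],0.4],
    [[0,0,-4.5],[0,0,0],0.4],
    [[0,0,-4.5],[0,0,0],0.4],
    [[0,0,-4.5],[0,0,0],0.4],
    [[0,0,-2.4],[0,0,0],0.4],
    [[0,0,-1],[0,0,0],0.4],
    [[0,0,0],[0,0,0],0.4],
    [[0,0,0],[0,0,0],0],
    [[0,0,0],[0,0,0],0]
  ]
}}

```text
t: 3.4
eef_pos: [454.6, 156.0, 25.4]
tcp_rot: [-3.141, -0.002, -0.228]
ft_force: [-0.6, 0.1, 0.4]
opening: 0.283
grip_force: 0.0
```

Call:
{"method": "move_arm", "body": {
  "commands": [
    [[0,0,0],[0,0,0],0],
    [[0,0,0],[0,0,0],0],
    [[0,0,0],[0,0,0],0]
  ]
}}

```text
t: 3.7
eef_pos: [454.2, 156.5, 25.1]
tcp_rot: [-3.141, -0.001, -0.227]
ft_force: [0.5, -1.8, 6.6]
opening: 0.123
grip_force: 30.0
```

Call:
{"method": "move_arm", "body": {
  "commands": [
    [[0,0,4],[0,0,0],0],
    [[0,0,4],[0,0,0],0],
    [[1.27,-4.66,0],[0,0,5.8],0],
    [[1.27,-4.66,0],[0,0,5.8],0],
    [[1.27,-4.66,0],[0,0,5.8],0],
    [[1.27,-4.66,0],[0,0,5.8],0],
    [[1.27,-4.66,0],[0,0,5.8],0],
    [[1.27,-4.66,0],[0,0,5.8],0],
    [[1.27,-4.66,0],[0,0,5.8],0],
    [[1.27,-4.66,0],[0,0,5.8],0]
  ]
}}

```text
t: 4.7
eef_pos: [555.6, -218.3, 104.6]
tcp_rot: [3.141, -0.0, 0.586]
ft_force: [0.9, 0.9, -0.6]
opening: 0.122
grip_force: 30.0
```

Call:
{"method": "move_arm", "body": {
  "commands": [
    [[1.27,-4.66,0],[0,0,5.8],0],
    [[0,0,0],[0,0,0],0],
    [[0,0,0],[0,0,0],0],
    [[0,0,0],[0,0,0],0]
  ]
}}

```text
t: 5.1
eef_pos: [567.8, -261.9, 104.3]
tcp_rot: [-3.141, 0.0, 0.683]
ft_force: [-0.1, 0.2, -0.6]
opening: 0.121
grip_force: 30.0
```

```bash
python3 - <<'E'
from h import *
im=read_camera("wrist");im2=read_camera("top")
cv2.imwrite("pics/w3.png",np.hstack([cv2.resize(im,(426,320)),cv2.resize(im2[180:350,390:570],(340,320))]))
s=state();print(s["t"],s["eef_pos"],np.degrees(s["tcp_rot"]),s["opening"],s["grip_force"])
E
```

```text
5.2 [ 568.10287655 -261.67229438  104.61692999] [-1.79985140e+02  5.78318599e-03  3.92180990e+01] 0.12426918098531574 29.976666569709778
```

View pics/w3.png

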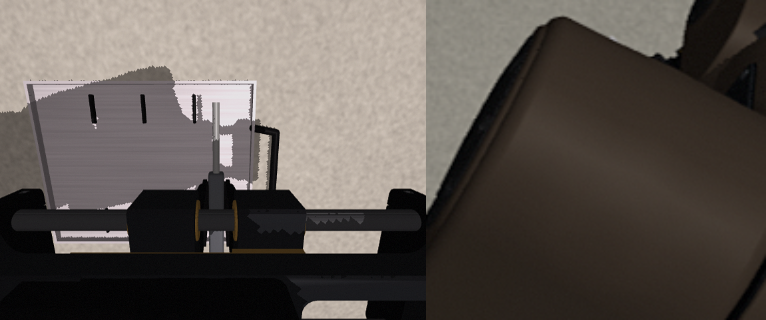

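The screwdriver is held straight above lane 1, with the handle bow at right in the wrist view. Next I'll lower and release it.

Call:
{"method": "move_arm", "body": {
  "commands": [
    [[0,-0.1,-3.5],[0,0,0],0],
    [[0,0,-3],[0,0,0],0],
    [[0,0,-1.3],[0,0,0],0],
    [[0,0,0],[0,0,0],0],
    [[0,0,0],[0,0,0],0]
  ]
}}

```text
t: 5.7
eef_pos: [568.5, -263.4, 26.9]
tcp_rot: [3.141, -0.0, 0.684]
ft_force: [-0.4, 1.3, -1.0]
opening: 0.124
grip_force: 30.0
```

Call:
{"method": "move_arm", "body": {
  "commands": [
    [[0,0,0],[0,0,0],0.25],
    [[0,0,0],[0,0,0],0.28],
    [[0,0,0],[0,0,0],0.28],
    [[0,0,5],[0,0,0],0.28],
    [[0,0,5],[0,0,0],0.35],
    [[0,0,3],[0,0,0],0.4],
    [[0,0,0],[0,0,0],0.4],
    [[0,0,0],[0,0,0],0.4]
  ]
}}

```text
t: 6.5
eef_pos: [568.2, -263.9, 156.9]
tcp_rot: [3.14, -0.0, 0.684]
ft_force: [-0.4, -0.0, -0.3]
opening: 0.4
grip_force: 0.0
```

```bash
python3 - <<'E'
from h import *
im=read_camera("wrist");cv2.imwrite("pics/w4.png",im)
s=state();print(s["t"],s["eef_pos"],np.degrees(s["tcp_rot"]),s["opening"],s["grip_force"])
E
```

```text
6.55 [ 567.8031152  -263.70164345  155.84592191] [-1.79959144e+02  1.80619907e-02  3.91642772e+01] 0.40203662471227664 0.0
```

View pics/w4.png

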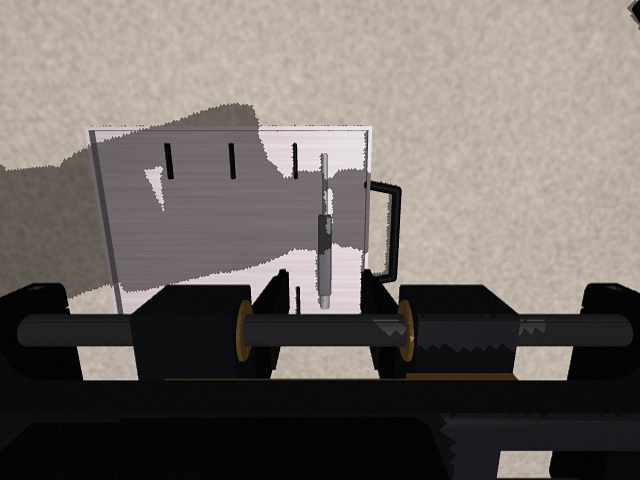

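The screwdriver lies flat at u=324, against a lane centre of about 326, so it is straight and central. Now to the spatula and tweezers end of the mat for a closer look.

Call:
{"method": "move_arm", "body": {
  "commands": [
    [[-0.2,4.6,0.5],[0,0,-6.1],0.4],
    [[-0.2,4.6,0.5],[0,0,-6.1],0.4],
    [[-0.2,4.6,0.5],[0,0,-6.1],0.4],
    [[-0.2,4.6,0.5],[0,0,-6.1],0.4],
    [[-0.2,4.6,0.5],[0,0,-6.1],0.4],
    [[-0.2,4.6,0.5],[0,0,-6.1],0.4],
    [[-0.2,4.6,0.5],[0,0,-6.1],0.4],
    [[-0.2,4.6,0.5],[0,0,-6.1],0.4],
    [[-0.2,4.6,0.5],[0,0,-6.1],0.4],
    [[0,0,0],[0,0,0],0.4]
  ]
}}

```text
t: 7.55
eef_pos: [549.3, 154.5, 200.4]
tcp_rot: [3.141, 0.002, -0.275]
ft_force: [0.1, -0.7, 0.9]
opening: 0.399
grip_force: 0.0
```

```bash
python3 - <<'E'
from h import *
read_camera("wrist");read_camera("wrist")
s=state();i=camera_info("wrist");im=read_camera("wrist");print(s["t"],s["eef_pos"],np.degrees(s["tcp_rot"]));cv2.imwrite("pics/w5.png",im)
t,cs=mat_blobs(im,200)
for c in cs:
    c=c[:,0]; print(c.mean(0).round(),[np.round(v,1) for v in axis(cast(c,i,10))])
def handle(im,i,lo,hi,nm,roi=None):
    m=cv2.inRange(cv2.cvtColor(im,cv2.COLOR_BGR2HSV),lo,hi)
    if roi: k=np.zeros_like(m);k[roi[1]:roi[3],roi[0]:roi[2]]=255;m&=k
    c=max(cv2.findContours(m,0,1)[0],key=cv2.contourArea)[:,0]; print(nm,[np.round(v,1) for v in axis(cast(c,i,12))])
handle(im,i,(5,120,80),(20,255,255),"spat wrist")
top=cv2.imread("pics/top0.png");ti=camera_info("top")
handle(top,ti,(5,120,60),(20,255,255),"spat top",(300,190,345,270))
handle(top,ti,(0,0,0),(180,255,45),"brush top",(265,260,300,335))
w2=cv2.imread("pics/w2.png");handle(w2,np.load("wi2.npy",allow_pickle=True).item(),(0,0,0),(180,120,60),"brush w2",(270,150,310,268))
E
```

```text
7.65 [549.58151509 150.84035373 200.04492493] [ 1.79928340e+02  1.23746130e-01 -1.55548323e+01]
[370. 289.] [array([471.6, 128.9]), np.float64(35.2), np.float64(34.1), np.float64(20.9)]
[214. 285.] [array([520.4, 278.2]), np.float64(76.1), np.float64(24.0), np.float64(59.2)]
[278. 284.] [array([505.4, 215.5]), np.float64(61.3), np.float64(40.6), np.float64(-28.7)]
[264. 178.] [array([610., 197.]), np.float64(85.3), np.float64(13.6), np.float64(5.3)]
[198. 177.] [array([625. , 258.4]), np.float64(142.7), np.float64(18.2), np.float64(5.9)]
[329. 156.] [array([607.2, 131.6]), np.float64(140.4), np.float64(19.6), np.float64(-15.7)]
spat wrist [array([584.8, 139.3]), np.float64(90.4), np.float64(11.3), np.float64(-16.6)]
spat top [array([584.2, 138.6]), np.float64(90.3), np.float64(10.4), np.float64(-16.4)]
brush top [array([448.3, 218.3]), np.float64(114.6), np.float64(20.1), np.float64(-7.5)]
brush w2 [array([449.9, 223.5]), np.float64(112.5), np.float64(20.2), np.float64(-12.4)]
```

View pics/w5.png

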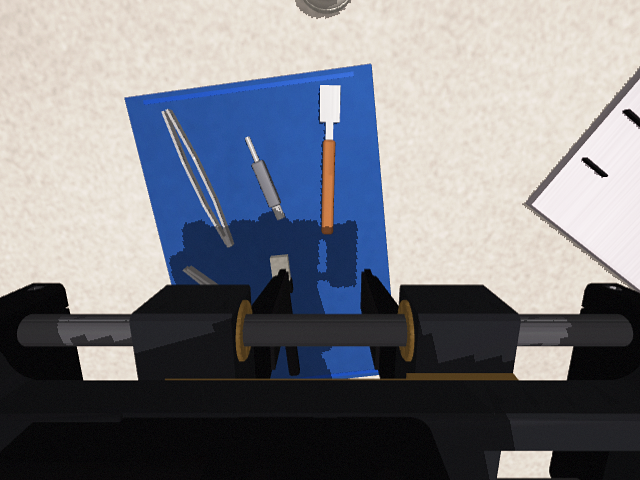

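The wrist view shows the spatula at (328,160) and the straight tweezers at (198,177). Spatula origin is about (607.5,132), yaw -16.5. Tweezers are at (625,258), yaw 5.9.

Call:
{"method": "move_arm", "body": {
  "commands": [
    [[2.9,-0.9,-2],[0,0,-0.8],0.4],
    [[2.9,-0.9,-2],[0,0,0],0.4],
    [[0,0,-4.5],[0,0,0],0.4],
    [[0,0,-4.5],[0,0,0],0.4],
    [[0,0,-3.2],[0,0,0],0.4],
    [[0,0,-1.4],[0,0,0],0.4],
    [[0,0,0],[0,0,0],0.4],
    [[0,0,0],[0,0,0],0],
    [[0,0,0],[0,0,0],0],
    [[0,0,0],[0,0,0],0]
  ]
}}

```text
t: 8.7
eef_pos: [608.5, 131.8, 26.1]
tcp_rot: [-3.141, -0.001, -0.289]
ft_force: [-0.4, -0.7, -0.8]
opening: 0.204
grip_force: 0.0
```

Call:
{"method": "move_arm", "body": {
  "commands": [
    [[0,0,0],[0,0,0],0],
    [[0,0,0],[0,0,0],0]
  ]
}}

```text
t: 8.9
eef_pos: [608.4, 132.0, 25.9]
tcp_rot: [-3.142, -0.001, -0.288]
ft_force: [-0.9, -1.6, 3.7]
opening: 0.122
grip_force: 30.0
```

Call:
{"method": "move_arm", "body": {
  "commands": [
    [[0,0,4],[0,0,0],0],
    [[0,0,4],[0,0,0],0],
    [[-0.82,-3.93,0],[0,0,6.18],0],
    [[-0.82,-3.93,0],[0,0,6.18],0],
    [[-0.82,-3.93,0],[0,0,6.18],0],
    [[-0.82,-3.93,0],[0,0,6.18],0],
    [[-0.82,-3.93,0],[0,0,6.18],0],
    [[-0.82,-3.93,0],[0,0,6.18],0],
    [[-0.82,-3.93,0],[0,0,6.18],0],
    [[-0.82,-3.93,0],[0,0,6.18],0]
  ]
}}

```text
t: 9.9
eef_pos: [542.1, -183.8, 105.6]
tcp_rot: [3.141, -0.0, 0.579]
ft_force: [0.4, -1.1, -0.2]
opening: 0.122
grip_force: 30.0
```

Call:
{"method": "move_arm", "body": {
  "commands": [
    [[-0.82,-3.93,0],[0,0,6.18],0],
    [[0,0,0],[0,0,0],0],
    [[0,0,0],[0,0,0],0],
    [[0,0,0],[0,0,0],0],
    [[0,0,0],[0,0,0],0]
  ]
}}

```text
t: 10.4
eef_pos: [534.7, -220.4, 105.5]
tcp_rot: [-3.142, 0.0, 0.683]
ft_force: [0.3, 0.7, -1.3]
opening: 0.123
grip_force: 30.0
```

Release opening 0.25 stays clear of the screwdriver 54 mm away.

Call:
{"method": "move_arm", "body": {
  "commands": [
    [[0,-0.1,-3.5],[0,0,0],0],
    [[0,0,-3],[0,0,0],0],
    [[0,0,-1.3],[0,0,0],0],
    [[0,0,0],[0,0,0],0],
    [[0,0,0],[0,0,0],0],
    [[0,0,0],[0,0,0],0.25],
    [[0,0,0],[0,0,0],0.25],
    [[0,0,0],[0,0,0],0.25],
    [[0,0,5],[0,0,0],0.25],
    [[0,0,5],[0,0,0],0.35]
  ]
}}

```text
t: 11.4
eef_pos: [533.8, -222.4, 127.7]
tcp_rot: [-3.139, 0.001, 0.682]
ft_force: [-0.1, -0.9, -0.7]
opening: 0.292
grip_force: 0.0
```

Call:
{"method": "move_arm", "body": {
  "commands": [
    [[0.91,4.8,0],[0,0,-3.3],0.4],
    [[0.91,4.8,0],[0,0,-3.3],0.4],
    [[0.91,4.8,0],[0,0,-3.3],0.4],
    [[0.91,4.8,0],[0,0,-3.3],0.4],
    [[0.91,4.8,0],[0,0,-3.3],0.4],
    [[0.91,4.8,0],[0,0,-3.3],0.4],
    [[0.91,4.8,0],[0,0,-3.3],0.4],
    [[0.91,4.8,0],[0,0,-3.3],0.4],
    [[0.91,4.8,0],[0,0,-3.3],0.4],
    [[0.91,4.8,0],[0,0,-3.3],0.4]
  ]
}}

```text
t: 12.4
eef_pos: [625.4, 259.5, 127.8]
tcp_rot: [3.142, -0.0, 0.104]
ft_force: [0.2, 0.1, -0.0]
opening: 0.401
grip_force: 0.0
```

Call:
{"method": "move_arm", "body": {
  "commands": [
    [[0,0,0],[0,0,0],0.4],
    [[0,0,0],[0,0,0],0.4],
    [[0,0,0],[0,0,0],0.4]
  ]
}}

```text
t: 12.7
eef_pos: [625.2, 256.4, 127.5]
tcp_rot: [3.141, 0.0, 0.106]
ft_force: [0.7, -0.6, -0.1]
opening: 0.398
grip_force: 0.0
```

```bash
python3 - <<'E'
from h import *
s=state();i=camera_info("wrist");im=read_camera("wrist");print(s["t"],s["eef_pos"],np.degrees(s["tcp_rot"]));cv2.imwrite("pics/w6.png",im)
top=read_camera("top");cv2.imwrite("pics/t2.png",np.hstack([top[180:350,210:360],top[180:350,390:570]]).repeat(2,0).repeat(2,1))
print("top now"); ti=camera_info("top")
E
```

```text
12.7 [625.20704034 256.41789972 127.49920356] [1.79981528e+02 2.65573336e-02 6.07620525e+00]
top now
```

View pics/w6.png

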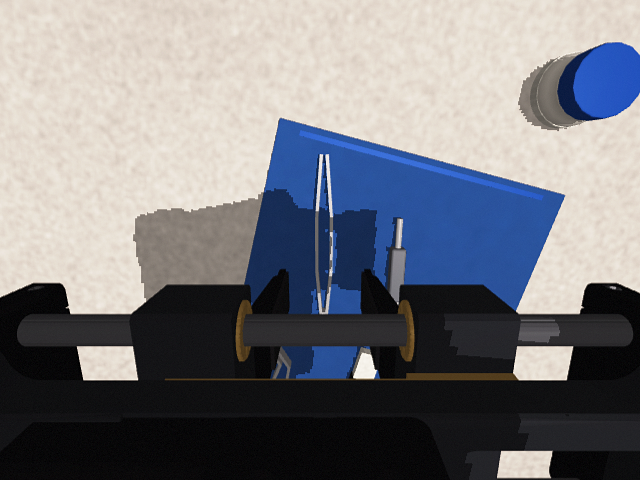

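View pics/t2.png

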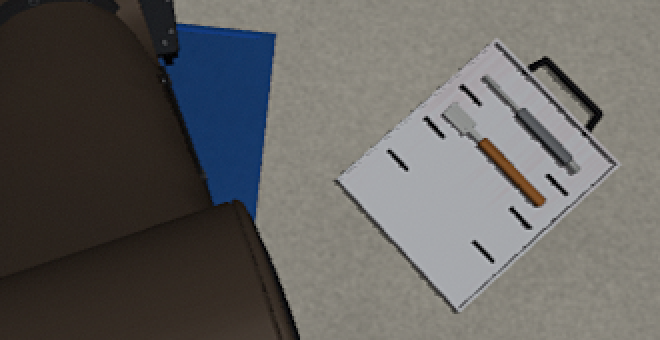

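The tweezers are centred between the fingers at (324,235), with the stubby clear at (397,260). In the top view, the screwdriver and spatula lie straight in lanes 1 and 2.

Call:
{"method": "move_arm", "body": {
  "commands": [
    [[0,0.15,-4.5],[0,0,0],0.4],
    [[0,0,-4.3],[0,0,0],0.4],
    [[0,0,-1.6],[0,0,0],0.4],
    [[0,0,0],[0,0,0],0.4],
    [[0,0,0],[0,0,0],0],
    [[0,0,0],[0,0,0],0],
    [[0,0,0],[0,0,0],0],
    [[0,0,0],[0,0,0],0],
    [[0,0,0],[0,0,0],0]
  ]
}}

```text
t: 13.7
eef_pos: [625.6, 258.7, 23.9]
tcp_rot: [3.141, -0.001, 0.106]
ft_force: [-0.9, -2.2, 4.0]
opening: 0.144
grip_force: 30.0
```

Call:
{"method": "move_arm", "body": {
  "commands": [
    [[0,0,4],[0,0,0],0],
    [[0,0,4],[0,0,0],0],
    [[-1.25,-4.38,0],[0,0,3.3],0],
    [[-1.25,-4.38,0],[0,0,3.3],0],
    [[-1.25,-4.38,0],[0,0,3.3],0],
    [[-1.25,-4.38,0],[0,0,3.3],0],
    [[-1.25,-4.38,0],[0,0,3.3],0],
    [[-1.25,-4.38,0],[0,0,3.3],0],
    [[-1.25,-4.38,0],[0,0,3.3],0],
    [[-1.25,-4.38,0],[0,0,3.3],0]
  ]
}}

```text
t: 14.7
eef_pos: [524.8, -93.1, 103.6]
tcp_rot: [3.141, -0.0, 0.57]
ft_force: [0.7, 0.0, -0.2]
opening: 0.146
grip_force: 30.0
```

Call:
{"method": "move_arm", "body": {
  "commands": [
    [[-1.25,-4.38,0],[0,0,3.3],0],
    [[-1.25,-4.38,0],[0,0,3.3],0],
    [[0,0,0],[0,0,0],0],
    [[0,0,0],[0,0,0],0],
    [[0,0,0],[0,0,0],0],
    [[0,0,0],[0,0,0],0]
  ]
}}

```text
t: 15.3
eef_pos: [500.7, -177.9, 103.5]
tcp_rot: [-3.142, -0.0, 0.684]
ft_force: [0.6, -0.6, -1.0]
opening: 0.145
grip_force: 30.0
```

Call:
{"method": "move_arm", "body": {
  "commands": [
    [[0,-0.15,-3.5],[0,0,0],0],
    [[0,0,-3],[0,0,0],0],
    [[0,0,-1.3],[0,0,0],0],
    [[0,0,0],[0,0,0],0],
    [[0,0,0],[0,0,0],0],
    [[0,0,0],[0,0,0],0.25],
    [[0,0,0],[0,0,0],0.27],
    [[0,0,0],[0,0,0],0.27],
    [[0,0,5],[0,0,0],0.27],
    [[0,0,5],[0,0,0],0.35]
  ]
}}

```text
t: 16.3
eef_pos: [499.7, -180.4, 125.7]
tcp_rot: [-3.138, 0.001, 0.682]
ft_force: [0.6, -0.7, -0.4]
opening: 0.31
grip_force: 0.0
```

Call:
{"method": "move_arm", "body": {
  "commands": [
    [[-0.4,3.98,0.4],[0,0,-4.9],0.4],
    [[-0.4,3.98,0.4],[0,0,-4.9],0.4],
    [[-0.4,3.98,0.4],[0,0,-4.9],0.4],
    [[-0.4,3.98,0.4],[0,0,-4.9],0.4],
    [[-0.4,3.98,0.4],[0,0,-4.9],0.4],
    [[-0.4,3.98,0.4],[0,0,-4.9],0.4],
    [[-0.4,3.98,0.4],[0,0,-4.9],0.4],
    [[-0.4,3.98,0.4],[0,0,-4.9],0.4],
    [[-0.4,3.98,0.4],[0,0,-4.9],0.4],
    [[-0.4,3.98,0.4],[0,0,-4.9],0.4]
  ]
}}

```text
t: 17.3
eef_pos: [460.0, 219.0, 166.0]
tcp_rot: [-3.141, -0.0, -0.177]
ft_force: [-0.2, -0.6, -1.1]
opening: 0.4
grip_force: 0.0
```

Call:
{"method": "move_arm", "body": {
  "commands": [
    [[0,0,0],[0,0,0],0.4],
    [[0,0,0],[0,0,0],0.4],
    [[0,0,0],[0,0,0],0.4]
  ]
}}

```text
t: 17.6
eef_pos: [460.4, 216.6, 165.4]
tcp_rot: [3.141, 0.0, -0.173]
ft_force: [0.8, -0.1, -0.5]
opening: 0.402
grip_force: 0.0
```

```bash
python3 - <<'E'
from h import *
s=state();i=camera_info("wrist");im=read_camera("wrist");print(s["t"],s["eef_pos"],np.degrees(s["tcp_rot"]));cv2.imwrite("pics/w7.png",im);np.save("wi7.npy",i,allow_pickle=True)
E
```

```text
17.6 [460.37901549 216.63413517 165.4242607 ] [ 1.7998204e+02  1.2009267e-02 -9.8920224e+00]
```

View pics/w7.png

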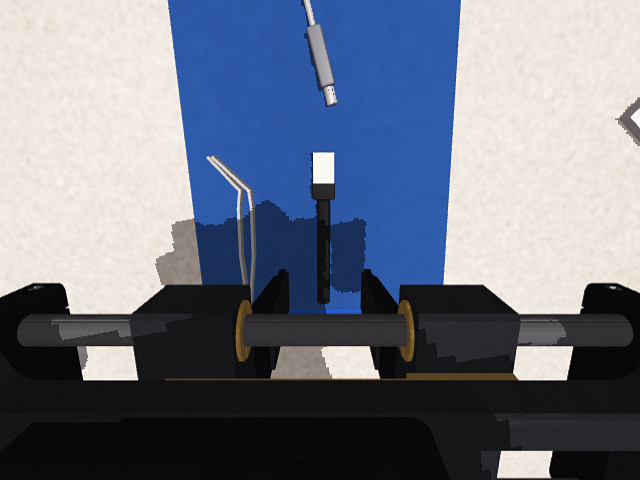

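The brush is centred at u=323 and parallel to the image columns, so yaw -10 fits. The bent tweezers at u≈250 are clear. Next I'll grasp the brush.

Call:
{"method": "move_arm", "body": {
  "commands": [
    [[0.25,0.1,-4],[0,0,0],0.4],
    [[0,0,-4.5],[0,0,0],0.4],
    [[0,0,-4.2],[0,0,0],0.4],
    [[0,0,-1.4],[0,0,0],0.4],
    [[0,0,0],[0,0,0],0.4],
    [[0,0,0],[0,0,0],0],
    [[0,0,0],[0,0,0],0],
    [[0,0,0],[0,0,0],0],
    [[0,0,0],[0,0,0],0],
    [[0,0,0],[0,0,0],0]
  ]
}}

```text
t: 18.65
eef_pos: [463.1, 218.3, 24.6]
tcp_rot: [-3.142, -0.0, -0.173]
ft_force: [0.0, -1.1, 1.0]
opening: 0.123
grip_force: 30.0
```

Call:
{"method": "move_arm", "body": {
  "commands": [
    [[0,0,4],[0,0,0],0],
    [[0,0,4],[0,0,0],0],
    [[0.04,-3.96,0],[0,0,5.43],0],
    [[0.04,-3.96,0],[0,0,5.43],0],
    [[0.04,-3.96,0],[0,0,5.43],0],
    [[0.04,-3.96,0],[0,0,5.43],0],
    [[0.04,-3.96,0],[0,0,5.43],0],
    [[0.04,-3.96,0],[0,0,5.43],0],
    [[0.04,-3.96,0],[0,0,5.43],0],
    [[0.04,-3.96,0],[0,0,5.43],0]
  ]
}}

```text
t: 19.65
eef_pos: [465.9, -100.0, 104.6]
tcp_rot: [3.141, -0.0, 0.589]
ft_force: [0.8, 0.0, -0.3]
opening: 0.125
grip_force: 30.0
```

Call:
{"method": "move_arm", "body": {
  "commands": [
    [[0.04,-3.96,0],[0,0,5.43],0],
    [[0,0,0],[0,0,0],0],
    [[0,0,0],[0,0,0],0],
    [[0,0,0],[0,0,0],0],
    [[0,0,0],[0,0,0],0]
  ]
}}

```text
t: 20.15
eef_pos: [466.5, -136.9, 104.5]
tcp_rot: [-3.141, 0.0, 0.681]
ft_force: [-0.0, -0.1, -1.3]
opening: 0.123
grip_force: 30.0
```

Call:
{"method": "move_arm", "body": {
  "commands": [
    [[0,-0.05,-3.5],[0,0,0],0],
    [[0,0,-3],[0,0,0],0],
    [[0,0,-1.35],[0,0,0],0],
    [[0,0,0],[0,0,0],0],
    [[0,0,0],[0,0,0],0],
    [[0,0,0],[0,0,0],0.25],
    [[0,0,0],[0,0,0],0.27],
    [[0,0,0],[0,0,0],0.27],
    [[0,0,5],[0,0,0],0.27],
    [[0,0,5],[0,0,0],0.35]
  ]
}}

```text
t: 21.15
eef_pos: [465.8, -138.3, 126.2]
tcp_rot: [-3.138, 0.002, 0.68]
ft_force: [0.4, 0.4, 1.0]
opening: 0.31
grip_force: 0.0
```

Call:
{"method": "move_arm", "body": {
  "commands": [
    [[-1,-3.6,3],[0,0,0],0.4],
    [[-1,-4.6,1],[0,0,0],0.4],
    [[-2,-4.4,0],[0,0,0],0.4],
    [[-2,-4.4,0],[0,0,0],0.4],
    [[-2,-4.4,0],[0,0,0],0.4],
    [[-2,-4.4,0],[0,0,0],0.4],
    [[-2,-4.4,0],[0,0,0],0.4],
    [[-2,-4.4,0],[0,0,0],0.4],
    [[0,0,0],[0,0,0],0.4],
    [[0,0,0],[0,0,0],0.4]
  ]
}}

```text
t: 22.15
eef_pos: [325.8, -484.8, 165.7]
tcp_rot: [-3.141, -0.0, 0.678]
ft_force: [-0.3, 0.7, 0.0]
opening: 0.403
grip_force: 0.0
```

```bash
python3 - <<'E'
from h import *
top=read_camera("top");print(state()["eef_pos"],state()["t"]);cv2.imwrite("pics/t3f.png",top);cv2.imwrite("pics/t3.png",cv2.resize(top[140:350,210:570],None,fx=2.2,fy=2.2,interpolation=2))
E
```

```text
[ 326.34847621 -483.91582684  165.81722246] 22.2
```

View pics/t3.png

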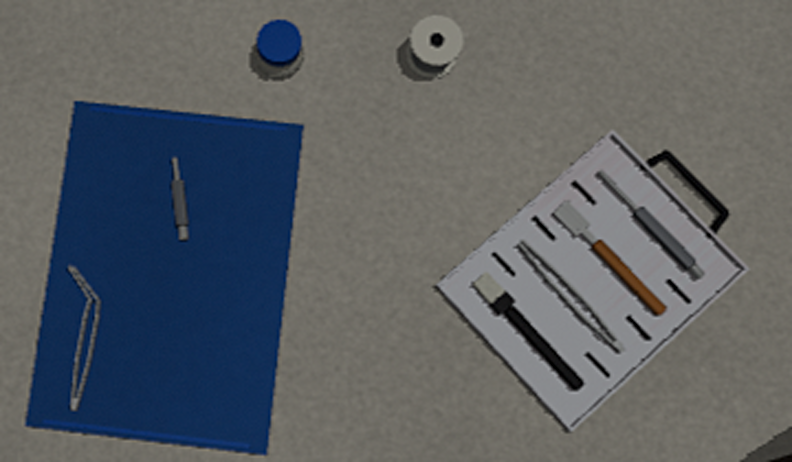

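All four tools lie in lanes 1 to 4 in order. Each midpoint is within about 2 mm of its lane centre and parallel to the ridges. The stubby (180,200), bent tweezers (85,335), reel and jar are where they were.

```bash
python3 -c "
from cell import env
print(env.job_done())"
```

```text
the job is handed in; nothing more can be done
None
```

The job is handed in at about 22 s. Counted from the handle, the tray holds the screwdriver, spatula, straight tweezers and brush, each flat and centred in its lane, and the other items were left undisturbed.

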